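Shingle the drip board

TASK

Lay the two loose white slats on the sloping drip board so that they lap like shingles and drips run off from each onto the next: first one with its lower edge (the one nearer the tab) along the lower dark line, lapping over the slat already screwed down, then the other with its lower edge along the upper line, lapping over the one just laid. Each slat must lie tab up, centred across the board and square to the line, with its head down on the board; either slat may go first. Do not shift the lines' end blocks, and leave the other things on the table standing where they are.

Things in the scene. Friction and masses are not known exactly. Their poses are not given: they have to be found in the camera images.
- slope: sloping grey drip board, fixed, 320 mm up the slope, 210 mm wide, its face 30 degrees from level, low end towards the robot's right, where the loose slats are. Origin: on the face, middle of its low edge, 35 mm above the table; x up the slope, y across, z square off the face. A laid slat's head touches the face and its lower edge's underside is about 8 to 13 mm off it, so it lies 4 to 6 degrees flatter than the board
- fixed_edge (a point): middle of the lower edge, on the underside, of the slat screwed to the board (120 x 120 x 6 mm, no tab, two screw heads): 15 mm up the slope from the board's origin and propped 9.5 mm off the face, centred across it. Its head rests on the face 120 mm farther up. Loose slats stay put on the slope by friction
- index_low: lower exposure line on the board's grey face: flat dark line 3 mm wide (no obstacle) across the board, a dark steel block at each end (16 x 18 mm, 14 mm high, centres 96 mm either side of the middle). Origin: on the face at the line's middle; x up the slope, y along the line, z square off the face. Slides along the slope, stiff (20 N). It lies 68 to 84 mm above the screwed slat's lower edge
- index_high: upper exposure line on the board's grey face: flat dark line 3 mm wide (no obstacle) across the board, a dark steel block at each end (16 x 18 mm, 14 mm high, centres 96 mm either side of the middle). Origin: on the face at the line's middle; x up the slope, y along the line, z square off the face. Slides along the slope, stiff (20 N). It lies 144 to 160 mm above the screwed slat's lower edge
- slat_a: loose white plastic slat (two identical): plate 120 (x) x 120 (y) x 6 mm, about 0.11 kg, with an upright grip tab on top. Origin: centre of the underside, z up. Tab: 12 mm thick along y, 32 mm long along x, top 36 mm above the underside, middle at x = -32 mm, y = 0. Edge at x = -60 mm, nearer the tab, is the lower edge when laid; head at x = +60 mm
- slat_b: loose white plastic slat (two identical): plate 120 (x) x 120 (y) x 6 mm, about 0.11 kg, with an upright grip tab on top. Origin: centre of the underside, z up. Tab: 12 mm thick along y, 32 mm long along x, top 36 mm above the underside, middle at x = -32 mm, y = 0. Edge at x = -60 mm, nearer the tab, is the lower edge when laid; head at x = +60 mm
- slat_a_edge (a point): middle of the lower (tab-side) edge of slat_a, on its underside
- slat_a_head (a point): middle of the head edge of slat_a, on its underside
- slat_b_edge (a point): middle of the lower (tab-side) edge of slat_b, on its underside
- slat_b_head (a point): middle of the head edge of slat_b, on its underside
- jar: bystander: small jar, 42 mm across, 60 mm high, standing; origin at the centre of its underside
- bottle: bystander: bottle, 60 mm across, 120 mm high, standing; origin at the centre of its underside
- cup: bystander: white cup, 64 mm across, 70 mm high, standing; origin at the centre of its underside
- driver: bystander: screwdriver lying on the table, 170 mm long; origin on its underside
- tip_box: bystander: grey box 120 x 85 x 50 mm; origin at the centre of its underside
- cap_disc: bystander: round blue cap lying flat, 44 mm across, 14 mm high; origin at the centre of its underside
There are look-alikes about, which are no part of the job. What is shaped like the slat_a but blue is not meant.

How it is judged:
By the outcome, as a careful person would: the job done as asked, in the order asked, and still so for the second after the job is handed in, with the robot touching nothing.
It also fails if it takes over 64 s, if anything falls off the work surface, if the arm or the gripper's body presses on something with over 40 N, if the wrist force passes 120 N, or if a joint passes its speed limit or range.

ROBOT

A 6-joint arm with a two-finger parallel gripper is mounted at the origin on the work surface. World frame = base frame: x ahead of the robot, y to its left, z up, the work surface at z = 0. Lengths are in m, angles in rad, forces in N, time in s.
With the tool pointing down it reaches from about 0.325 to 0.775 m from the base axis. Payload 5.5 kg.
Tool frame: the origin (TCP) lies at the very end of the fingers, on their centre line; the grasp point (between the pads) lies 19 mm behind it; z points along the fingers, y is the line along which they close (so a half turn about z gives the same grasp; the last joint's range is limited). The gripper opens to 88 mm and grips with 3 to 60 N. Pads are 20 mm wide; open, the fingers measure 115 mm over their backs; the gripper's body (75 mm by 178 mm) begins 61 mm behind the grasp point.
Start: joints at [1.233, 0.091, 1.231, -0, 1.82, -0.057], TCP at [0.166, 0.577, 0.183] pointing down, gripper open.
Joint ranges: [-2.87, 2.87], [-0.86, 2.18], [0.17, 2.46], [-1.51, 4.65], [0.06, 2.69], [-2.65, 2.65]. Speed limits (rad/s): [2.57, 2.57, 3.01, 3.14, 3.14, 3.14].

INTERFACE

Orientations are given as a unit quaternion [x, y, z, w].
In Python, from bench import ctrl gives the robot as it stands.
- The arm moves only by the shell command python3 -m jog 'ROWS' [FORCE]. ROWS is JSON, a list that holds one entry, the list of rows, each a list of 7 numbers: the shift along the tool's x, y, z in cm, then the turn, a rotation vector about the tool's x, y, z in degrees, then the closure in counts, from 0 (fully open) to 255 (shut). A call has exactly 8 rows; each row shifts and turns the commanded pose from where the row before left it, along the tool's axes as they then stand; what a row does not reach is not made up. A row lasts 1/8 s, in which the tool goes at most 62.5 mm and 10.7 degrees, less where a joint would pass 70% of its speed; a pose out of reach is approached as far as the arm can. A call with a gripper value outside its range is refused whole. The fingers move at their own pace and stop on an object; FORCE is the grip in N (left out, the last holds). Time passes only in rows, so rows that do not move let the fingers close, or fill a call up. It gives the time, the measured TCP pose, the force, the opening and the grip force at its end, in the units of the state.
- ctrl.state(): the state, without advancing time (a new reading comes with each control period).
- ctrl.get_image(name): name is "scene" or "top" or "wrist"; returns (picture, depth): 384x512x3 uint8, blue, green, red; 384x512 float32, m along the optical axis (not along the pixel's ray), 0 where there is no reading.
- ctrl.camera_model(name): a dict with "fx", "fy", "cx", "cy" (pixels), "k1" (the pictures are not rectified: a ray, as slopes to the right and down, at radius r is drawn at 1 + k1 r^2 times it, then the intrinsics apply), "extrinsics" (4x4, takes a point from camera to world coordinates). Camera axes: x right, y up, looking along -z (the intrinsics and any distortion apply to the point x, -y, -z); pixel columns grow to the right and rows downward; lengths in m; the calibration is good to about 2 mm. A picture is of the moment at which its call begins: read the wrist's pose just before it. camera_model takes no time and is no camera call; for the wrist camera it gives the pose at the moment of the call.
- ctrl.job_done(): hands the job in; it is judged then, once.
Trained networks look in the newest picture that a camera, given by its name, has taken for a name from the list of things; names that differ only in an ending like _2 or _b are one class to them, and where a whole thing is asked for, a point or a joint stands for the part that bears it (a point fixed in the world has none). Each returns a list of dicts, best first, with "confidence" (0 to 1); they miss things now and then, are a little off and sometimes report something else, mostly with a low value. They report only what shows in the picture. A call takes as long as a camera call. They do not tell look-alikes from the thing itself.
- ctrl.trace(camera, query): "region" (384x512 bool, what is visible of it).
- ctrl.pinpoint(camera, query): "centre" ([x, y, z] in m, in the coordinates of the camera as it stood for that picture, good to about 4 mm: a listed point, or the origin of a listed thing).
The state is a dict: "time_s": time; "qpos": joint angles; "joint_velocities": joint speeds; "joint_torque": joint torques, N m; "position": TCP position; "tcp_rot": TCP orientation; "ft_force": force on the tool from outside, world axes, zero at the start; "moment": the same for the moment, N m; "opening": opening from 0.0 (shut) to 1.0 (fully open); "grasp_force": force on a finger pad.
Only numpy, scipy, OpenCV 4.12 (cv2) and the standard library are available. Lean on these libraries where they do the work, as an engineer would, in place of code of your own. Each camera call takes 0.05 s, during which the arm holds its last target. There are 200 camera calls.

## Working session

There is one attempt and no reset: what is moved stays moved. The work goes in short steps, Python scripts to look and compute and a shell command to move; the robot and the scene stay as the last step left them, time stands still between calls to the robot, and variables do not carry over. Pictures are saved under pics/ and viewed, at most 10 in all, crops included, and the job is handed in when it is done.

```bash
ls; mkdir -p pics; cat > h.py <<'E'
import numpy as np, cv2
from bench import ctrl
from scipy.spatial.transform import Rotation as R
def towld(cam,p,M=None):
    M=M or ctrl.camera_model(cam); E=np.array(M["extrinsics"]); return (E[:3,:3]@np.array(p).T).T+E[:3,3]
def cloud(cam,depth,M=None):
    M=M or ctrl.camera_model(cam)
    h,w=depth.shape; u,v=np.meshgrid(np.arange(w),np.arange(h))
    a=np.array([(u-M["cx"])/M["fx"],(v-M["cy"])/M["fy"]]); d=a.copy()
    for _ in range(8):
        r2=(d**2).sum(0); d=a/(1+M["k1"]*r2)
    P=np.stack([d[0]*depth,-d[1]*depth,-depth],-1)
    E=np.array(M["extrinsics"]); return P@E[:3,:3].T+E[:3,3]
def pix(cam,p,M=None):
    M=M or ctrl.camera_model(cam);E=np.array(M["extrinsics"]); q=E[:3,:3].T@(np.array(p)-E[:3,3])
    s=np.array([q[0],-q[1]])/-q[2]; s=s*(1+M["k1"]*(s@s)); return np.array([M["fx"]*s[0]+M["cx"],M["fy"]*s[1]+M["cy"]])
E
python3 - <<'E'
from h import *
ims=[]
for c in ["scene","top"]:
    im,d=ctrl.get_image(c); np.save(f"{c}_d.npy",d); cv2.imwrite(f"pics/{c}0.png",im)
    for q in ["slope","fixed_edge","index_low","index_high","slat_a","slat_a_edge","slat_a_head","jar","bottle","cup","driver","tip_box","cap_disc"]:
        for r in ctrl.pinpoint(c,q)[:4]:
            w=towld(c,r["centre"]); print(c,q,round(r["confidence"],2),w.round(4),pix(c,w).round())
print(ctrl.state())
E
```

```text
pics
scene slope 0.76 [0.5961 0.1393 0.0338] [309. 245.]
scene fixed_edge 0.91 [0.5896 0.1469 0.0485] [313. 240.]
scene slat_a 0.7 [ 0.6283 -0.0962 -0.0024] [235. 228.]
scene slat_a 0.69 [ 0.8287  0.202  -0.0056] [279. 326.]
scene slat_a 0.68 [ 0.2294 -0.2569  0.0014] [269. 163.]
scene slat_a 0.66 [ 4.584e-01 -3.513e-01 -2.000e-04] [212. 179.]
scene slat_a_edge 0.95 [ 2.840e-01 -2.195e-01 -1.000e-04] [268. 171.]
scene slat_a_edge 0.89 [ 0.5908 -0.1341 -0.0017] [234. 217.]
scene slat_a_edge 0.71 [ 0.4365 -0.404   0.0008] [206. 172.]
scene slat_a_edge 0.68 [ 8.326e-01  1.452e-01 -8.000e-04] [257. 312.]
scene slat_a_head 0.95 [ 0.8354  0.2608 -0.0028] [301. 342.]
scene slat_a_head 0.62 [ 0.6664 -0.0515  0.004 ] [238. 239.]
scene slat_a_head 0.56 [ 0.181  -0.2959  0.0048] [268. 155.]
scene jar 0.47 [ 0.4483 -0.1321  0.0036] [261. 196.]
scene jar 0.25 [ 0.3557 -0.121   0.0012] [279. 187.]
scene bottle 0.65 [ 0.6818 -0.2892 -0.0008] [178. 213.]
scene bottle 0.51 [ 0.8056 -0.0082 -0.0011] [216. 275.]
scene cup 0.79 [ 8.043e-01 -8.100e-03 -5.000e-04] [216. 275.]
scene driver 0.52 [ 6.343e-01
[... 1400 characters left out ...]
ime_s': 1.4, 'qpos': array([ 1.23329214e+00,  9.10943747e-02,  1.23068974e+00,  2.89078332e-05,
        1.81979032e+00, -5.67228434e-02]), 'joint_velocities': array([-0.00018797, -0.00062668,  0.00131546, -0.0013626 ,  0.00010914,
        0.00135192]), 'joint_torque': array([-3.22844471e-05, -4.46193016e+01, -4.06497288e+01,  6.97773462e-02,
        1.96872884e-02, -2.16001263e-05]), 'position': array([0.16627529, 0.57652222, 0.18344038]), 'tcp_rot': array([ 1.39926425e-01,  9.90161904e-01,  1.16769173e-05, -1.19527893e-05]), 'ft_force': array([-0.43277372,  0.0268552 ,  0.03467716]), 'moment': array([ 0.00033433, -0.02762082, -0.01545435]), 'grasp_force': 0.0, 'opening': 0.9995767834933641}
```

View pics/top0.png

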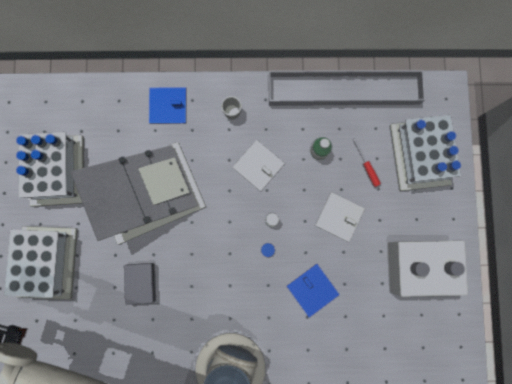

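View pics/scene0.png

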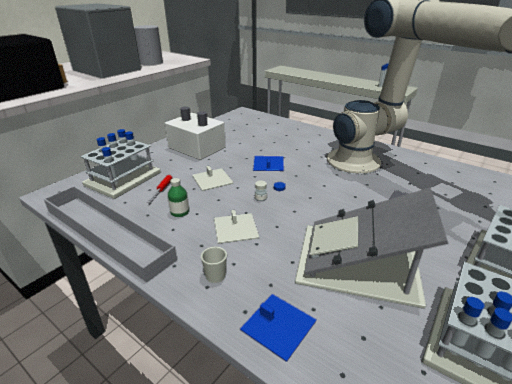

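The top view shows the loose white slats at (259,166) and (340,217), with tabs at about (267,171) and (351,220). The blue ones are look-alikes. The board is at about (140,190), with its low edge on the right, and the line blocks are at (150,153)/(173,211) for low and (122,160)/(147,219) for high.

```bash
cat >> h.py <<'E'
def board_fit(P,mask):
    X=P[mask]
    c=np.median(X,0)
    for t in [.02,.01,.005,.004]:
        A=X if t==.02 else X[abs((X-c)@n)<t]
        c=A.mean(0); n=np.linalg.svd(A-c,full_matrices=False)[2][2]; n*=np.sign(n[2])
    return c,n,len(A)
E
python3 - <<'E'
from h import *
M=ctrl.camera_model("wrist"); E=np.array(M["extrinsics"]); s=ctrl.state()
Rt=R.from_quat(s["tcp_rot"]).as_matrix(); print("cam in tool",(Rt.T@(E[:3,3]-s["position"])).round(4)); print((Rt.T@E[:3,:3]).round(3),M["fx"])
for c in ["top","scene"]:
    im=cv2.imread(f"pics/{c}0.png"); d=np.load(f"{c}_d.npy"); P=cloud(c,d)
    f=im.astype(int); sat=f.max(-1)-f.min(-1); g=f.mean(-1)
    reg=(abs(P[...,0]-.56)<.16)&(P[...,1]>.1)&(P[...,1]<.45)&(P[...,2]>.05)&(P[...,2]<.23)&(d>0)
    m=reg&(g<130)&(sat<30)
    cc,n,k=board_fit(P,m); up=np.array([-n[0]*n[2],-n[1]*n[2],1-n[2]**2]);up/=np.linalg.norm(up)
    print(c,"board",cc.round(4),n.round(4),k,"tilt",np.degrees(np.arccos(n[2])),"upyaw",np.degrees(np.arctan2(up[1],up[0])))
    for ctr in [(.629,-.098),(.461,-.353)]:
        w=(np.hypot(P[...,0]-ctr[0],P[...,1]-ctr[1])<.1)&(g>185 if c=="top" else g>170)&(sat<60)&(P[...,2]<.02)&(P[...,2]>-.01)
        t=(np.hypot(P[...,0]-ctr[0],P[...,1]-ctr[1])<.07)&(P[...,2]>.022)
        r=cv2.minAreaRect((P[w][:,:2]*1000).astype(np.float32)); print(c,"slat",r,w.sum(),"tab",P[t].mean(0).round(4),t.sum(),"z",np.median(P[w][:,2]))
E
```

```text
cam in tool [ 0.0764  0.0005 -0.2013]
[[-0.001  0.961  0.276]
 [ 1.     0.002 -0.   ]
 [-0.001  0.276 -0.961]] 320.63757099685984
top board [0.527  0.3024 0.1397] [ 0.1932 -0.4569  0.8683] 4672 tilt 29.73896528911133 upyaw 112.92259641799735
top slat ((0.0, 0.0), (0.0, 0.0), 0.0) 0 tab [ 0.6107 -0.1205  0.0347] 45 z nan
top slat ((0.0, 0.0), (0.0, 0.0), 0.0) 0 tab [ 0.4486 -0.3825  0.0354] 44 z nan
scene board [0.5414 0.3141 0.141 ] [ 0.1964 -0.4632  0.8642] 5180 tilt 30.20697937216356 upyaw 112.97488000122259
scene slat ((626.87841796875, -94.40525817871094), (187.30796813964844, 170.49270629882812), 69.46186065673828) 1056 tab [ 0.6132 -0.1117  0.033 ] 41 z 0.0060216526135448145
scene slat ((448.44012451171875, -347.48101806640625), (197.1072540283203, 148.7370147705078), 66.51386260986328) 557 tab [ 0.4501 -0.3731  0.0319] 28 z 0.005886284397651154
  return _methods._mean(a, axis=axis, dtype=dtype,
  ret = ret.dtype.type(ret / rcount)
```

```bash
python3 -m jog '[[[0,0,-6,0,0,0,0],[0,0,-6,0,0,0,0],[-5.7,-2.4,0,0,0,0,0],[-5.7,-2.4,0,0,0,0,0],[-5.7,-2.4,0,0,0,0,0],[-5.7,-2.4,0,0,0,0,0],[-5.7,-2.4,0,0,0,0,0],[-5.7,-2.4,0,0,0,0,0]]]' && python3 -m jog '[[[-5.7,-2.4,0,0,0,0,0],[-5.7,-2.4,0,0,0,0,0],[0,0,0,0,0,10.2,0],[0,0,0,0,0,10.2,0],[0,0,0,0,0,10.2,0],[0,0,0,0,0,10.2,0],[0,0,0,0,0,10.2,0],[0,0,0,0,0,0,0]]]'
python3 - <<'E'
from h import *
c="wrist"; M=ctrl.camera_model(c); im,d=ctrl.get_image(c); np.savez("w1",d=d,M=M); cv2.imwrite("pics/w1.png",im)
for q in ["slope","fixed_edge","index_low","index_high"]:
    for r in ctrl.pinpoint(c,q)[:3]:
        w=towld(c,r["centre"],M); print(q,round(r["confidence"],2),w.round(4),pix(c,w,M).round())
E
```

```text
time_s: 2.4
position: [0.4563, 0.3419, 0.3036]
tcp_rot: [0.14, 0.99, 0.0, 0.0]
ft_force: [0.2, 0.6, -0.2]
opening: 1.0
grasp_force: 0.0
time_s: 3.4
position: [0.5512, 0.2657, 0.3035]
tcp_rot: [0.552, 0.834, 0.0, 0.0]
ft_force: [-0.6, 0.6, -1.0]
opening: 1.004
grasp_force: 0.0
slope 0.39 [ 0.5893 -0.1379  0.0025] [197. 349.]
fixed_edge 0.94 [0.5897 0.1467 0.047 ] [253. 234.]
index_high 0.85 [0.5419 0.2791 0.1212] [258. 151.]
```

View pics/w1.png

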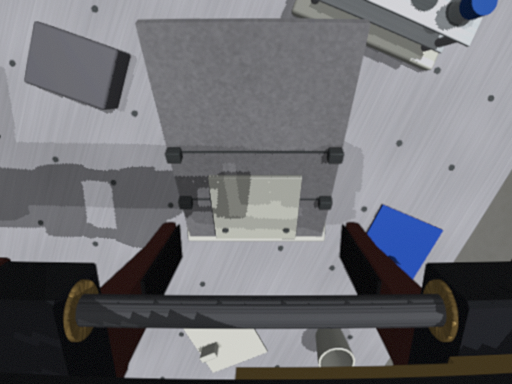

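The wrist view shows the upper line at row 153, with blocks at (174,155) and (335,154). The lower line is at row 202, with blocks at (186,202) and (324,202). The fixed slat spans columns 210–302 and rows 177–240.

```bash
python3 - <<'E'
from h import *
z=np.load("w1.npz",allow_pickle=True); d=z["d"]; M=z["M"].item(); P=cloud("wrist",d,M); im=cv2.imread("pics/w1.png"); g=im.mean(-1)
m=np.zeros(g.shape,bool); m[30:145,175:330]=1
c,n,k=board_fit(P,m&(d>0)); up=np.array([-n[0]*n[2],-n[1]*n[2],1-n[2]**2]);up/=np.linalg.norm(up); yy=np.cross(n,up)
print("n",n.round(4),"tilt",np.degrees(np.arccos(n[2])),"yaw",np.degrees(np.arctan2(up[1],up[0])),k)
B=np.stack([(P-c)@up,(P-c)@yy,(P-c)@n],-1)
for nm,(u,v) in dict(hl=(174,155),hr=(335,154),ll=(186,202),lr=(324,202)).items():
    w=np.zeros(g.shape,bool); w[v-12:v+12,u-14:u+14]=1
    w&=(g<60); t=w&(B[...,2]>.009)&(B[...,2]<.02)
    b=B[t]; print(nm,t.sum(),np.median(b,0).round(4),((np.percentile(b,3,axis=0)+np.percentile(b,97,axis=0))/2).round(4))
# line
for nm,cols,r0,r1 in [("high",range(195,318,6),144,164),("lowL",range(197,208,2),194,210),("lowR",range(304,315,2),194,210)]:
    pts=[]
    for u in cols:
        col=g[r0:r1,u]; wt=np.clip(np.median(col)-12-col,0,None)
        if wt.sum()>0:
            v=(wt*np.arange(r0,r1)).sum()/wt.sum(); i=int(v); f=v-i
            pts.append(B[i,u]*(1-f)+B[i+1,u]*f)
    pts=np.array(pts); print(nm,len(pts),np.median(pts,0).round(4), np.polyfit(pts[:,1],pts[:,0],1).round(4))
# fixed slat
w=np.zeros(g.shape,bool); w[170:248,200:312]=1; w&=(g>110)
w=(cv2.morphologyEx(w.astype(np.uint8),cv2.MORPH_OPEN,np.ones((5,5)))>0)
cs=np.where(w&(B[...,2]>.004)&(B[...,2]<.03)); b=B[cs]; print("slat y pct",np.percentile(b[:,1],[1,50,99]).round(4),"x",np.percentile(b[:,0],[1,99]).round(4),"z low/high",b[b[:,0]<np.percentile(b[:,0],5)].mean(0),b[b[:,0]>np.percentile(b[:,0],95)].mean(0))
# board side edges from plane points
pl=(abs(B[...,2])<.003); 
for v in (40,80,120): 
    us=np.where(pl[v,100:400])[0]+100; print(v,B[v,us[0],1].round(4),B[v,us[-1],1].round(4))
pe=towld("x",[0,0,0],M); fe=np.array([.5897,.1467,.047]); print("fixed edge in B",(np.array([fe-c])@np.stack([up,yy,n],1)).round(4))
hi=np.array([.5419,.2791,.1212]);print("idx hi in B",(np.array([hi-c])@np.stack([up,yy,n],1)).round(4))
np.savez("board",c=c,up=up,yy=yy,n=n)
u0=np.array([c-up*x for x in (0,)]);print(c)
# x of low edge: where plane height z=.035
print("x of origin", -(c[2]-.035)/up[2])
E
```

```text
n [ 0.1926 -0.4608  0.8663] tilt 29.965658525804052 yaw 112.68458565783615 17755
hl 146 [-0.079   0.093   0.0137] [-0.0799  0.0934  0.0122]
hr 125 [-0.0792 -0.0954  0.0137] [-0.0794 -0.0961  0.0122]
ll 127 [-0.1619  0.093   0.0137] [-0.1647  0.0933  0.0124]
lr 83 [-0.1626 -0.0954  0.0138] [-0.1629 -0.0963  0.0123]
high 21 [-0.0804 -0.0025  0.0013] [-0.0039 -0.0805]
lowL 6 [-0.1783  0.0736  0.0003] [ 0.5919 -0.2194]
lowR 6 [-0.1646 -0.0767  0.001 ] [ 0.4376 -0.1321]
slat y pct [-0.0608 -0.0114  0.0562] x [-0.2365 -0.1193] z low/high [-0.23476458 -0.00100452  0.01528037] [-0.12047965 -0.01807022  0.0059346 ]
40 0.1038 -0.1058
80 0.1034 -0.1055
120 0.1024 -0.1057
fixed edge in B [[-0.2396  0.0012  0.0053]]
idx hi in B [[-0.0808 -0.0057 -0.0006]]
[0.50973945 0.34114018 0.16207846]
x of origin -0.25442109297324983
```

```bash
python3 -m jog '[[[-5.4,-1.36,0,0,0,0,0],[-5.4,-1.36,0,0,0,0,0],[-5.4,-1.36,0,0,0,0,0],[-5.4,-1.36,0,0,0,0,0],[-5.4,-1.36,0,0,0,0,0],[-5.4,-1.36,0,0,0,0,0],[-5.4,-1.36,0,0,0,0,0],[0,0,2,0,0,9.3,0]]]' && python3 -m jog '[[[0,0,2,0,0,9.3,0],[0,0,2,0,0,9.3,0],[0,0,2,0,0,9.3,0],[0,0,2,0,0,9.3,0],[0,0,2,0,0,9.3,0],[0,0,1.5,0,0,9.3,0],[0,0,0,0,0,0,0],[0,0,0,0,0,0,0]]]' | head -3
cat >> h.py <<'E'
def findslat(name,tag):
    c="wrist"; s=ctrl.state(); M=ctrl.camera_model(c); im,d=ctrl.get_image(c); cv2.imwrite(f"pics/{tag}.png",im); P=cloud(c,d,M)
    T=R.from_quat(s["tcp_rot"]).as_matrix(); p=s["position"]; g=im.mean(-1)
    near=np.hypot(P[...,0]-name[0],P[...,1]-name[1])<.1
    pl=near&(P[...,2]>.003)&(P[...,2]<.0095)&(d>0)
    pl=cv2.morphologyEx(pl.astype(np.uint8),cv2.MORPH_OPEN,np.ones((3,3)))
    nl,lab,st,_=cv2.connectedComponentsWithStats(pl); k=1+np.argmax(st[1:,4]); w=lab==k
    r=cv2.minAreaRect((P[w][:,:2]*1000).astype(np.float32)); print("plate",r,w.sum(),np.median(P[w][:,2]))
    t=near&(P[...,2]>.030)&(P[...,2]<.042); rt=cv2.minAreaRect((P[t][:,:2]*1000).astype(np.float32)); print("tab",rt,t.sum())
    for q in ["slat_a","slat_a_edge","slat_a_head"]:
        for x in ctrl.pinpoint(c,q)[:2]:
            ww=towld(c,x["centre"],M); print(q,round(x["confidence"],2),ww.round(4),pix(c,ww,M).round())
    q=np.array([rt[0][0]/1000,rt[0][1]/1000,.01]); print("tab in tool cm",(T.T@(q-p)*100).round(2),"toolx yaw",np.degrees(np.arctan2(T[1,0],T[0,0])),p.round(4))
E
python3 -c "
from h import *
findslat((.63,-.1),'s1')"
```

```text
time_s: 4.65
position: [0.6111, -0.1239, 0.2838]
tcp_rot: [0.621, 0.784, -0.0, 0.001]
ft_force: [0.2, 1.5, -0.3]
opening: 1.002
grasp_force: 0.0
time_s: 5.65
position: [0.6109, -0.1196, 0.1693]
tcp_rot: [0.913, 0.407, 0.0, 0.0]
plate ((630.6842651367188, -93.48609924316406), (120.97167205810547, 120.71687316894531), 48.64681625366211) 10930 0.006102687233069559
tab ((609.6403198242188, -117.20523071289062), (31.21041488647461, 10.848820686340332), 48.041202545166016) 319
slat_a 0.93 [ 0.6331 -0.0926 -0.0024] [260. 135.]
slat_a 0.66 [ 0.46   -0.3477 -0.0009] [290. 352.]
slat_a_edge 0.68 [ 0.2832 -0.2233  0.0046] [141. 368.]
slat_a_edge 0.66 [ 0.5897 -0.1414  0.0022] [260. 191.]
slat_a_head 0.75 [ 0.673  -0.0473 -0.0023] [259.  81.]
tab in tool cm [ 0.09 -0.27 15.93] toolx yaw 48.01878901945081 [ 0.6109 -0.1196  0.1693]
```

View pics/s1.png

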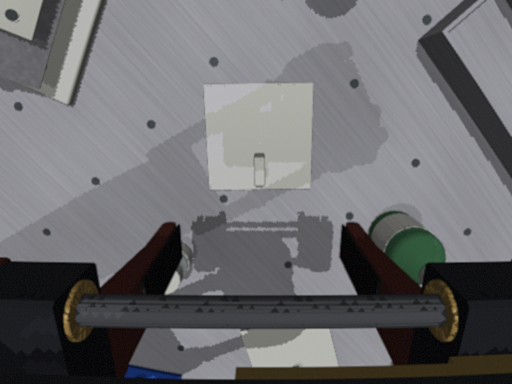

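The slat lies square in view, with its tab at (260,168). Plate and tab fits agree.

```bash
python3 -m jog '[[[0.1,-0.27,4.5,0,0,0.3,0],[0,0,4.5,0,0,0,0],[0,0,4,0,0,0,0],[0,0,2,0,0,0,0],[0,0,0.9,0,0,0,0],[0,0,0,0,0,0,255],[0,0,0,0,0,0,255],[0,0,0,0,0,0,255]]]' 30 && python3 -m jog '[[[0,0,0,0,0,0,255],[0,0,0,0,0,0,255],[0,0,-5,0,0,0,255],[0,0,-6,0,0,0,255],[0,0,-6,0,0,0,255],[0,0,-6,0,0,0,255],[0,0,-2,0,0,0,255],[0,0,0,0,0,0,255]]]' 30
```

```text
time_s: 6.85
position: [0.6102, -0.1172, 0.011]
tcp_rot: [0.915, 0.403, 0.001, 0.001]
ft_force: [0.1, -0.1, 0.9]
opening: 0.7
grasp_force: 0.0
time_s: 7.85
position: [0.6101, -0.1172, 0.2619]
tcp_rot: [0.915, 0.403, 0.002, 0.001]
ft_force: [-0.3, 0.9, -1.1]
opening: 0.008
grasp_force: 0.0
```

The fingers close slowly (about 0.1 of the range per row), so I lifted too early. I'll open partway and try again.

```bash
python3 -m jog '[[[0,0,0,0,0,0,130],[0,0,6,0,0,0,130],[0,0,6,0,0,0,130],[0,0,2,0,0,0,130],[0,0,0,0,0,0,130],[0,0,0,0,0,0,130],[0,0,0,0,0,0,130],[0,0,0,0,0,0,130]]]' 30
python3 -c "
from h import *
findslat((.63,-.1),'s1b')"
```

```text
time_s: 8.85
position: [0.6101, -0.1172, 0.1213]
tcp_rot: [0.915, 0.403, 0.001, 0.001]
ft_force: [-0.1, -0.1, 0.4]
opening: 0.491
grasp_force: 0.0
plate ((630.6532592773438, -93.56854248046875), (120.97245025634766, 120.73056030273438), 48.63267135620117) 14199 0.006098236521815792
tab ((609.5513916015625, -117.32112884521484), (31.88838768005371, 11.28788948059082), 47.5463752746582) 435
slat_a 0.7 [ 0.6298 -0.0902 -0.0051] [257. 142.]
slat_a 0.24 [ 0.5893 -0.1372  0.0025] [259. 202.]
slat_a_edge 0.94 [ 5.891e-01 -1.378e-01 -5.000e-04] [260. 202.]
tab in tool cm [-0.06 -0.06 11.13] toolx yaw 47.51115394034297 [ 0.6101 -0.1172  0.1213]
```

```bash
python3 -m jog '[[[-0.06,-0.06,5.5,0,0,-0.9,130],[0,0,4,0,0,0,130],[0,0,1.5,0,0,0,200],[0,0,0,0,0,0,255],[0,0,0,0,0,0,255],[0,0,0,0,0,0,255],[0,0,0,0,0,0,255],[0,0,0,0,0,0,255]]]' 30 && python3 -m jog '[[[0,0,0,0,0,0,255],[0,0,0,0,0,0,255],[0,0,0,0,0,0,255],[0,0,-1,0,0,0,255],[0,0,-1,0,0,0,255],[0,0,0,0,0,0,255],[0,0,0,0,0,0,255],[0,0,0,0,0,0,255]]]' 30
```

```text
time_s: 10.05
position: [0.6087, -0.1171, 0.0099]
tcp_rot: [0.912, 0.41, 0.0, 0.0]
ft_force: [-0.5, -0.1, 0.1]
opening: 0.01
grasp_force: 0.0
time_s: 11.05
position: [0.6082, -0.117, 0.029]
tcp_rot: [0.912, 0.41, -0.0, -0.0]
ft_force: [0.2, 0.6, -0.3]
opening: 0.004
grasp_force: 0.0
```

```bash
python3 - <<'E'
from h import *
im,d=ctrl.get_image("wrist"); i2,_=ctrl.get_image("scene")
M=ctrl.camera_model("scene"); u,v=pix("scene",[.61,-.117,.03]).astype(int)
cv2.imwrite("pics/k.png",np.hstack([cv2.resize(im,(400,300)),cv2.resize(i2[v-45:v+45,u-60:u+60],(400,300),interpolation=cv2.INTER_CUBIC)]))
E
```

```text
(no output)
```

View pics/k.png

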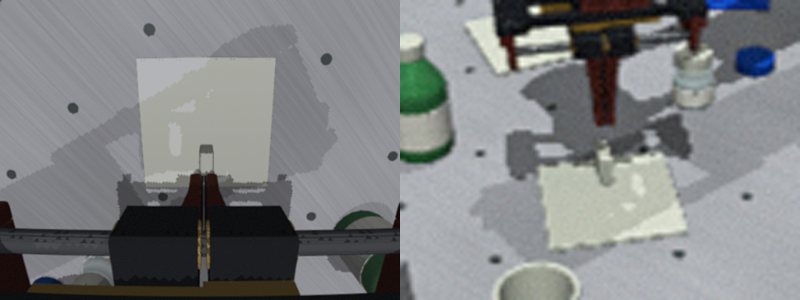

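The fingertips appear at (203,178) left and (603,125) right, short of the tab at (206,155) and (605,165). They are not where the reported TCP is, so I'll measure the offset.

```bash
python3 - <<'E'
from h import *
s=ctrl.state(); T=R.from_quat(s["tcp_rot"]).as_matrix(); p=s["position"]
print("state",p.round(4),s["opening"],s["qpos"].round(3))
for c in ["wrist","scene","top"]:
    M=ctrl.camera_model(c); im,d=ctrl.get_image(c); P=cloud(c,d,M); Q=(P-p)@T
    f=im.astype(int)
    m=(abs(Q[...,1])<.05)&(abs(Q[...,0])<.08)&(Q[...,2]>-.07)&(Q[...,2]<.06)&(d>0)&(P[...,2]>.02)
    red=m&(f[...,2]>f[...,1]+18)&(f[...,2]<150)
    q=Q[red]; print(c,"red n",red.sum(), np.percentile(q,[2,50,98],axis=0).round(4).tolist() if len(q) else "")
    wh=m&(f.min(-1)>120)&(P[...,2]<.045); q=Q[wh]; print("white n",wh.sum(), np.percentile(q,[5,50,95],axis=0).round(4).tolist() if len(q) else "", P[wh].mean(0).round(4) if len(q) else "")
    print("tcp pix",pix(c,p,M).round(1))
    if c=="wrist":
        ys,xs=np.where(red); b=ys.argsort()[:5]
        print([(xs[i],ys[i],Q[ys[i],xs[i]].round(4).tolist()) for i in b])
E
```

```text
state [ 0.6083 -0.117   0.029 ] 0.0049456661334769505 [-0.245  0.167  1.421 -0.     1.553  0.481]
wrist red n 325 [[0.0108, -0.0094, -0.0676], [0.0113, 0.001, -0.0508], [0.0118, 0.0069, -0.041]]
white n 392 [[0.001, -0.0033, -0.0081], [0.0081, 0.0012, -0.0069], [0.0153, 0.0057, -0.0059]] [ 0.6146 -0.1115  0.036 ]
tcp pix [262.1 216.1]
[(np.int64(250), np.int64(223), [0.0109, -0.0068, -0.0398]), (np.int64(251), np.int64(223), [0.0113, -0.0062, -0.0406]), (np.int64(252), np.int64(223), [0.0112, -0.0057, -0.0405]), (np.int64(253), np.int64(223), [0.0115, -0.0051, -0.0412]), (np.int64(271), np.int64(223), [0.0112, 0.0046, -0.0405])]
scene red n 40 [[-0.0001, -0.0084, -0.0696], [0.0105, 0.0011, -0.0538], [0.0141, 0.007, -0.0404]]
white n 32 [[-0.0005, -0.005, -0.0085], [0.0147, -0.0003, -0.0044], [0.0189, 0.0052, 0.0073]] [ 0.6159 -0.1083  0.0316]
tcp pix [233.6 214. ]
top red n 0 
white n 0  
tcp pix [265.1 171.1]
```

The finger ends sit 40 mm short of the reported TCP; the wrist and scene depth readings agree. I'll treat the tips as TCP −40 mm along z and descend that much farther, watching the force.

```bash
python3 -m jog '[[[0,0,0,0,0,0,160],[0,0,0,0,0,0,160],[0,0,0,0,0,0,160],[0.06,-0.03,0,0,0,0,160],[0,0,2,0,0,0,160],[0,0,2,0,0,0,160],[0,0,0.5,0,0,0,160],[0,0,0,0,0,0,160]]]' 30 && python3 -m jog '[[[0,0,0.4,0,0,0,160],[0,0,0.4,0,0,0,160],[0,0,0.3,0,0,0,160],[0,0,0,0,0,0,255],[0,0,0,0,0,0,255],[0,0,0,0,0,0,255],[0,0,0,0,0,0,255],[0,0,0,0,0,0,255]]]' 30
```

```text
time_s: 12.3
position: [0.608, -0.1163, -0.0167]
tcp_rot: [0.912, 0.41, -0.001, -0.001]
ft_force: [-0.3, -0.5, 0.5]
opening: 0.372
grasp_force: 0.0
time_s: 13.3
position: [0.6088, -0.1165, -0.0264]
tcp_rot: [0.912, 0.41, 0.0, 0.0]
ft_force: [0.0, 0.3, 1.1]
opening: 0.133
grasp_force: 30.0
```

```bash
python3 -m jog '[[[0,0,-3,0,0,0,255],[0,0,-5,0,0,0,255],[0,0,-6,0,0,0,255],[0,0,-6,0,0,0,255],[0,0,-6,0,0,-8,255],[0,0,0,0,0,-9.4,255],[0,0,0,0,0,-9.4,255],[0,0,0,0,0,-9.4,255]]]' 45 && python3 -m jog '[[[0,0,0,0,0,-9.4,255],[0,0,0,0,0,-9.4,255],[0,0,0,0,0,-9.4,255],[0,0,0,0,0,0,255],[0,0,0,0,0,0,255],[0,0,0,0,0,0,255],[0,0,0,0,0,0,255],[0,0,0,0,0,0,255]]]' 45 | head -5
cat >> h.py <<'E'
def target(xl,h,y0,ex=.0283,ud=.0264,ey=0.,off=0.):
    b=np.load("board.npz"); a=np.arcsin(h/.12); sx=b["up"]*np.cos(a)-b["n"]*np.sin(a); sz=b["n"]*np.cos(a)+b["up"]*np.sin(a)
    T=np.stack([sx,-np.cross(sz,sx),-sz],1)
    p=b["c"]+b["up"]*xl+b["yy"]*y0+b["n"]*h + ex*sx-ud*sz+off*sz - ey*T[:,1]
    return T,p
def todo(T,p):
    s=ctrl.state(); C=R.from_quat(s["tcp_rot"]).as_matrix()
    print("pos",s["position"].round(4),"target",p.round(4),"| shift in tool now cm",(C.T@(p-s["position"])*100).round(2),"| rotvec deg",np.degrees(R.from_matrix(C.T@T).as_rotvec()).round(2),"| shift in target axes cm",(T.T@(p-s["position"])*100).round(2),"grip",s["grasp_force"],s["ft_force"].round(1),s["opening"])
E
python3 -c "
from h import *
todo(*target(-.163,.0095,-.0012,off=.05))"
```

```text
time_s: 14.3
position: [0.6086, -0.1163, 0.2331]
tcp_rot: [0.738, 0.675, -0.0, -0.0]
ft_force: [-0.5, 0.0, -1.6]
opening: 0.132
grasp_force: 45.0
time_s: 15.3
position: [0.6087, -0.1164, 0.2334]
tcp_rot: [0.553, 0.833, -0.0, 0.0]
ft_force: [-0.4, 1.1, -1.9]
opening: 0.134
pos [ 0.6087 -0.1164  0.2334] target [0.5612 0.2212 0.1224] | shift in tool now cm [32.96  8.7  11.11] | rotvec deg [-2.000e-02  2.543e+01  1.000e-01] | shift in target axes cm [25.01  8.64 24.19] grip 44.98489022254944 [-0.4  1.1 -1.9] 0.13379528617953432
```

```bash
python3 -m jog '[[[4,1.05,0,0,0,0,255],[5.5,1.45,0,0,0,0,255],[5.5,1.45,0,0,0,0,255],[5.5,1.45,0,0,0,0,255],[5.5,1.45,0,0,0,0,255],[4.5,1.2,0,0,0,0,255],[2.46,0.65,0,0,0,0,255],[0,0,0,0,8.5,0,255]]]' 45 >/dev/null && python3 -m jog '[[[0,0,0,0,8.5,0,255],[0,0,0,0,8.4,0.1,255],[0,0,0,0,0,0,255],[0,0,0,0,0,0,255],[0,0,0,0,0,0,255],[0,0,0,0,0,0,255],[0,0,0,0,0,0,255],[0,0,0,0,0,0,255]]]' 45
python3 - <<'E'
from h import *
todo(*target(-.163,.0095,-.0012,off=.03))
im,d=ctrl.get_image("wrist"); M=ctrl.camera_model("wrist"); np.savez("w2",d=d,M=M); cv2.imwrite("pics/w2.png",im)
E
```

```text
time_s: 17.3
position: [0.561, 0.2214, 0.2336]
tcp_rot: [0.54, 0.812, 0.122, -0.183]
ft_force: [-0.4, -1.0, -1.1]
opening: 0.134
grasp_force: 45.0
pos [0.561  0.2214 0.2336] target [0.5579 0.2291 0.1043] | shift in tool now cm [-4.8   0.02 12.03] | rotvec deg [-0.05  0.04  0.05] | shift in target axes cm [-4.800e+00  1.000e-02  1.203e+01] grip 44.98483121395111 [-0.4 -1.  -1.1] 0.1339823838609883
```

View pics/w2.png

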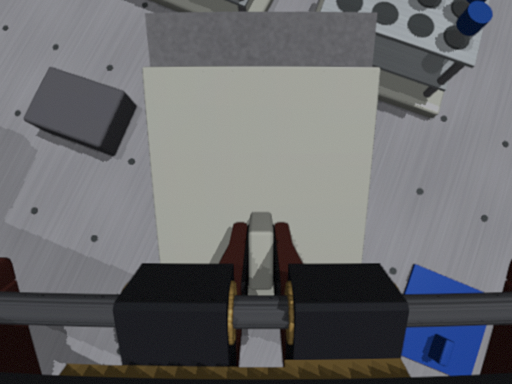

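The slat is held by the tab at (260,250), with its head edge at row 67 across columns 145–379. Next I'll measure its pose in the hand.

```bash
cat >> h.py <<'E'
def held(f,im,pos):
    z=np.load(f,allow_pickle=True); M=z["M"].item(); P=cloud("w",z["d"],M); s=ctrl.state(); C=R.from_quat(s["tcp_rot"]).as_matrix(); Q=(P-s["position"])@C
    g=cv2.imread(im).mean(-1)
    w=(g>130)&(Q[...,2]>-.045)&(Q[...,2]<-.02)&(Q[...,0]>.01)&(Q[...,0]<.12)&(abs(Q[...,1])<.08)
    w=cv2.morphologyEx(w.astype(np.uint8),cv2.MORPH_OPEN,np.ones((7,7)))>0
    q=Q[w]; c=q.mean(0); n=np.linalg.svd(q-c,full_matrices=False)[2][2]; n*=-np.sign(n[2])
    print("n",w.sum(),"normal tilt deg x,y",np.degrees(n[:2]).round(2),"top z at x=0.03:",(c[2]-n[0]/n[2]*(.03-c[0])).round(4))
    mid=q[(abs(q[:,1])<.04)]; hd=[mid[abs(mid[:,1]-y)<.004][:,0].max() for y in (-.035,-.015,.015,.035)]
    print("head x",np.round(hd,4)); 
    for x in (.03,.05,.07): k=q[abs(q[:,0]-x)<.004]; print(x,k[:,1].min().round(4),k[:,1].max().round(4))
E
python3 -c "
from h import *
held('w2.npz','pics/w2.png',0)"
```

```text
n 34019 normal tilt deg x,y [ 0.08 -0.09] top z at x=0.03: -0.0321
head x [0.092  0.0918 0.0918 0.092 ]
0.03 -0.0596 0.0591
0.05 -0.0601 0.0599
0.07 -0.0602 0.06
```

```bash
python3 - <<'E'
from h import *
z=np.load("w1.npz",allow_pickle=True); M=z["M"].item(); b=np.load("board.npz"); g=cv2.imread("pics/w1.png").mean(-1)
def bp(x,y,h=0): return pix("w",b["c"]+b["up"]*x+b["yy"]*y+b["n"]*h,M)
def samp(x,y,h): 
    u,v=bp(x,y,h); return cv2.getRectSubPix(g.astype(np.float32),(1,1),(float(u),float(v)))[0,0]
for nm,x0,ys in [("high",-.08,np.arange(-.08,.081,.004)),("low",-.163,[-.083,-.08,-.077,-.074,-.071,-.068,.066,.069,.072,.075,.078,.081])]:
    xs=np.arange(x0-.010,x0+.010,.0005); est=[]
    for y in ys:
        pr=np.array([samp(x,y,0) for x in xs]); w=np.clip(np.percentile(pr,60)-10-pr,0,None)
        if w.sum()>5: est.append((round(float(y),3),round(float((w*xs).sum()/w.sum()),4)))
    print(nm,np.median([e[1] for e in est]),est if nm=="low" else len(est))
# block tops: profile across y at h=.014 
for nm,x0 in [("high",-.08),("low",-.163)]:
    for y in (-.097,.0946):
        xs=np.arange(x0-.02,x0+.02,.001); print(nm,y,[int(samp(x,y,.014)) for x in xs])
E
```

```text
high -0.0817 41
low -0.16585 [(-0.083, -0.1659), (-0.08, -0.1657), (-0.077, -0.1658), (-0.074, -0.1657), (-0.071, -0.1656), (-0.068, -0.1656), (0.066, -0.166), (0.069, -0.166), (0.072, -0.1661), (0.075, -0.1661), (0.078, -0.1656), (0.081, -0.1661)]
high -0.097 [103, 105, 106, 107, 106, 106, 105, 105, 105, 106, 104, 94, 80, 65, 58, 53, 52, 51, 52, 53, 54, 54, 55, 55, 56, 59, 64, 67, 61, 55, 51, 50, 50, 50, 48, 48, 53, 61, 82, 96, 104]
high 0.0946 [103, 103, 102, 102, 102, 101, 101, 101, 103, 104, 100, 89, 73, 60, 52, 51, 53, 54, 54, 54, 53, 54, 54, 54, 55, 59, 64, 60, 56, 53, 50, 50, 53, 49, 48, 51, 63, 87, 105, 112, 114]
low -0.097 [102, 102, 102, 102, 102, 102, 102, 103, 103, 98, 92, 82, 72, 63, 55, 52, 52, 52, 53, 54, 53, 53, 55, 57, 60, 63, 63, 63, 59, 55, 53, 52, 51, 51, 50, 49, 48, 51, 59, 69]
low 0.0946 [61, 61, 61, 62, 64, 65, 66, 67, 66, 65, 59, 53, 45, 36, 33, 32, 32, 33, 33, 33, 33, 32, 33, 35, 37, 37, 37, 37, 36, 35, 34, 33, 33, 33, 34, 34, 35, 37, 43, 52]
```

```bash
python3 -m jog '[[[-2.5,0,2,0,0,0,255],[-2.5,0,4,0,0,0,255],[0,0,4,0,0,0,255],[0,0,2,0,0,0,255],[0,0,1.5,0,0,0,255],[0,0,0,0,0,0,255],[0,0,0,0,0,0,255],[0,0,0,0,0,0,255]]]' 45 | tail -5
python3 -c "
from h import *
todo(*target(-.165,.0097,-.0012,ex=.0281,ud=.0261))"
```

```text
position: [0.5569, 0.2327, 0.0915]
tcp_rot: [0.54, 0.812, 0.122, -0.182]
ft_force: [-0.3, 0.3, -1.8]
opening: 0.134
grasp_force: 45.0
pos [0.5569 0.2327 0.0915] target [0.5537 0.239  0.0765] | shift in tool now cm [-0.01 -0.05  1.65] | rotvec deg [ 0.08 -0.03  0.05] | shift in target axes cm [-0.   -0.05  1.65] grip 44.984965324401855 [-0.3  0.3 -1.8] 0.133541287036827
```

```bash
python3 -m jog '[[[0,-0.05,0.6,0,0,0,255],[0,0,0.5,0,0,0,255],[0,0,0.35,0,0,0,255],[0,0,0.1,0,0,0,255],[0,0,0,0,0,0,255],[0,0,0,0,0,0,255],[0,0,0,0,0,0,255],[0,0,0,0,0,0,255]]]' 45 | tail -4
python3 -c "
from h import *
todo(*target(-.165,.0097,-.0012,ex=.0281,ud=.0261))"
```

```text
tcp_rot: [0.541, 0.812, 0.121, -0.183]
ft_force: [-2.5, -5.3, 5.0]
opening: 0.138
grasp_force: 45.0
pos [0.5531 0.2385 0.0764] target [0.5537 0.239  0.0765] | shift in tool now cm [0.02 0.08 0.  ] | rotvec deg [-0.04 -0.05  0.01] | shift in target axes cm [0.02 0.08 0.  ] grip 44.99065160751343 [-2.5 -5.3  5. ] 0.13771171824318348
```

```bash
python3 -m jog '[[[0,0,0,0,0,0,160],[0,0,0,0,0,0,160],[0,0,0,0,0,0,160],[0,0,0,0,0,0,160],[0,0,-1,0,0,0,160],[0,0,-3,0,0,0,160],[0,0,-6,0,0,0,160],[0,0,-4,0,0,0,160]]]' 30
python3 - <<'E'
from h import *
b=np.load("board.npz")
s=ctrl.state(); M=ctrl.camera_model("wrist"); im,d=ctrl.get_image("wrist"); np.savez("w3",d=d,M=M); cv2.imwrite("pics/w3.png",im)
P=cloud("w",d,M)-b["c"]; B=np.stack([P@b["up"],P@b["yy"],P@b["n"]],-1); g=im.mean(-1)
w=(B[...,0]>-.19)&(B[...,0]<0)&(abs(B[...,1])<.08)&(g>120)&(B[...,2]>.003)&(B[...,2]<.022)
w=cv2.morphologyEx(w.astype(np.uint8),cv2.MORPH_OPEN,np.ones((5,5)))>0
q=B[w]; r=cv2.minAreaRect((q[:,:2]*1000).astype(np.float32)); print(r,w.sum()); c=q.mean(0); n=np.linalg.svd(q-c,full_matrices=False)[2][2]; print(np.degrees(n*np.sign(n[2])).round(2)[:2])
for x in (-.16,-.15,-.1,-.06,-.05): k=q[abs(q[:,0]-x)<.003]; print(x,len(k),k.mean(0).round(4),k[:,1].min().round(4),k[:,1].max().round(4)) if len(k) else 0
print("x range",q[:,0].min(),q[:,0].max())
for qn in ["slat_a_edge","slat_a_head","index_low","index_high"]:
    for x in ctrl.pinpoint("wrist",qn)[:3]:
        ww=towld("w",x["centre"],M)-b["c"]; print(qn,round(x["confidence"],2),[round(float(ww@b[k]),4) for k in("up","yy","n")])
E
```

```text
time_s: 20.35
position: [0.5771, 0.1824, 0.206]
tcp_rot: [0.54, 0.812, 0.122, -0.182]
ft_force: [-0.4, 0.1, 0.8]
opening: 0.374
grasp_force: 0.0
((-117.04388427734375, -1.2831230163574219), (145.7923126220703, 121.69747161865234), 0.10811445116996765) 16357
[ 2.87 -0.05]
-0.16 534 [-0.16   -0.0015  0.0154] -0.0603 0.0588
-0.15 575 [-0.1499 -0.0011  0.0145] -0.062 0.0595
-0.1 752 [-0.1002 -0.0005  0.0105] -0.0604 0.0589
-0.06 758 [-0.06   -0.0005  0.0072] -0.0602 0.0587
-0.05 802 [-0.0499 -0.      0.0063] -0.0601 0.0593
x range -0.18998743708778265 -0.044245020424629376
slat_a_edge 0.71 [-0.1623, 0.0001, 0.0107]
slat_a_head 0.81 [-0.2573, -0.2643, -0.0393]
```

View pics/w3.png

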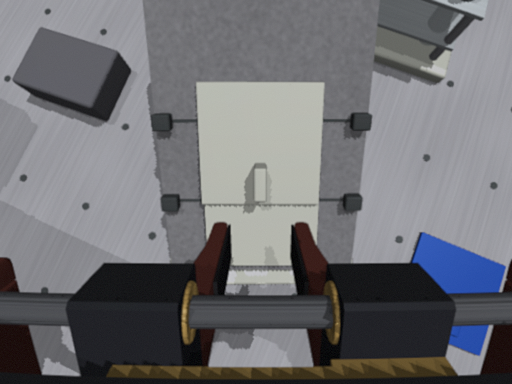

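Slat 1 is laid square and centred, tab up, with its head at row 82 and its lower edge at row 204. The low line runs at about row 201 beside it and the blocks are in place. I'll re-measure both lines from this view.

```bash
python3 - <<'E'
from h import *
z=np.load("w3.npz",allow_pickle=True); M=z["M"].item(); b=np.load("board.npz"); im=cv2.imread("pics/w3.png"); g=im.mean(-1).astype(np.float32)
def samp(x,y,h=0): 
    u,v=pix("w",b["c"]+b["up"]*x+b["yy"]*y+b["n"]*h,M); return cv2.getRectSubPix(g,(1,1),(float(u),float(v)))[0,0]
for nm,x0 in [("high",-.081),("low",-.165)]:
  for ys in (np.arange(-.085,-.066,.003),np.arange(.064,.083,.003)):
    xs=np.arange(x0-.010,x0+.010,.0005); e=[]
    for y in ys:
        pr=np.array([samp(x,y) for x in xs]); w=np.clip(np.percentile(pr,60)-10-pr,0,None)
        if w.sum()>5: e.append((w*xs).sum()/w.sum())
    print(nm,np.round(np.median(e),4),len(e))
# slat edges by ray at known heights: lower edge top at h~.0157, head top at .006
for nm,x0,h in [("edge",-.165,.0157),("head",-.0455,.006)]:
    xs=np.arange(x0-.01,x0+.01,.0005)
    for y in (-.045,-.02,.025,.045): pr=np.array([samp(x,y,h) for x in xs]); print(nm,y,round(float(xs[np.argmin(pr)]),4),round(float(xs[np.argmax(abs(np.diff(pr)))]),4))
P=cloud("w",z["d"],M)-b["c"]; B=np.stack([P@b["up"],P@b["yy"],P@b["n"]],-1)
m=np.zeros(g.shape,bool); m[10:75,165:355]=1; print("plane resid",np.median(B[m][:,2]))
for nm,u,v in [("hl",162,122),("hr",360,121),("ll",171,202),("lr",352,202)]:
    t=np.zeros(g.shape,bool); t[v-14:v+14,u-14:u+14]=1; t&=(B[...,2]>.0125)&(B[...,2]<.0155)&(g<75); q=B[t]; print(nm,t.sum(),q.min(0).round(4),q.max(0).round(4))
E
```

```text
high -0.0811 7
high -0.0814 7
low -0.1654 7
low -0.1658 7
edge -0.045 -0.165 -0.1635
edge -0.02 -0.165 -0.1635
edge 0.025 -0.165 -0.1635
edge 0.045 -0.164 -0.1635
head -0.045 -0.036 -0.045
head -0.02 -0.0355 -0.045
head 0.025 -0.0425 -0.045
head 0.045 -0.037 -0.045
plane resid 4.471000398859701e-05
hl 272 [-0.0885  0.0847  0.0125] [-0.0733  0.1023  0.0154]
hr 270 [-0.0885 -0.1055  0.0126] [-0.0732 -0.0882  0.0154]
ll 209 [-0.1732  0.0852  0.0126] [-0.1582  0.1015  0.0154]
lr 197 [-0.1723 -0.1055  0.0125] [-0.1573 -0.0892  0.0153]
```

```bash
python3 -m jog '[[[0,0,-1.5,0,-8.5,0,160],[0,0,-1.5,0,-8.5,0,160],[0,0,0,0,-8.4,0,160],[-4.6,-3.35,0,0,0,0,160],[-4.6,-3.35,0,0,0,0,160],[-4.6,-3.35,0,0,0,0,160],[-4.6,-3.35,0,0,0,0,160],[-4.6,-3.35,0,0,0,0,160]]]' 30 >/dev/null && python3 -m jog '[[[-4.6,-3.35,0,0,0,0,160],[-4.6,-3.35,0,0,0,0,160],[-4.6,-3.35,0,0,0,0,160],[-4.6,-3.35,0,0,0,0,160],[-4.6,-3.35,0,0,0,0,160],[0,0,1.5,0,0,9.8,160],[0,0,1.5,0,0,9.8,160],[0,0,1.5,0,0,9.8,160]]]' 30 >/dev/null&& python3 -m jog '[[[0,0,1.5,0,0,9.8,160],[0,0,1,0,0,9.8,160],[0,0,0,0,0,0,160],[0,0,0,0,0,0,160],[0,0,0,0,0,0,160],[0,0,0,0,0,0,160],[0,0,0,0,0,0,160],[0,0,0,0,0,0,160]]]' 30 | head -3
python3 -c "
from h import *
findslat((.461,-.353),'s2')"
```

```text
time_s: 23.6
position: [0.4491, -0.3803, 0.1607]
tcp_rot: [0.849, 0.528, -0.0, 0.0]
plate ((461.206787109375, -351.4241027832031), (121.04642486572266, 120.67076873779297), 62.90372848510742) 11367 0.006106725973468896
tab ((447.0725402832031, -379.92681884765625), (31.662851333618164, 11.506564140319824), 63.37635040283203) 340
slat_a 0.81 [ 0.4603 -0.3494  0.0018] [258. 139.]
slat_a 0.75 [ 0.235  -0.2609  0.002 ] [ 50. 158.]
slat_a_edge 0.55 [ 0.2838 -0.2233  0.0035] [ 65. 109.]
slat_a_head 0.63 [ 0.1848 -0.2934 -0.0033] [ 37. 199.]
tab in tool cm [-0.05 -0.2  15.07] toolx yaw 63.72958381080449 [ 0.4491 -0.3803  0.1607]
```

View pics/s2.png

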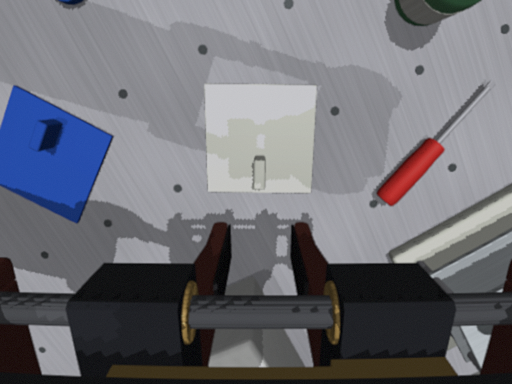

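The slat is at (258,139) with its tab at (260,172), square to the tool. The blue look-alike is at the left and is not needed.

```bash
python3 -m jog '[[[-0.05,-0.2,4,0,0,0.7,160],[0,0,6,0,0,0,160],[0,0,5,0,0,0,160],[0,0,2,0,0,0,160],[0,0,1.2,0,0,0,160],[0,0,0.5,0,0,0,160],[0,0,0,0,0,0,255],[0,0,0,0,0,0,255]]]' 30 && python3 -m jog '[[[0,0,0,0,0,0,255],[0,0,0,0,0,0,255],[0,0,0,0,0,0,255],[0,0,0,0,0,0,255],[0,0,-3,0,0,0,255],[0,0,-5,0,0,0,255],[0,0,-6,0,0,0,255],[0,0,-6,0,0,0,255]]]' 45
python3 -c "
from h import *
todo(*target(-.0812,.0097,-.0014,ex=.0281,ud=.0261,off=.05))"
```

```text
time_s: 24.8
position: [0.4477, -0.3805, -0.0248]
tcp_rot: [0.853, 0.523, 0.0, 0.001]
ft_force: [-0.5, -0.8, 0.2]
opening: 0.181
grasp_force: 0.0
time_s: 25.8
position: [0.4466, -0.3794, 0.1745]
tcp_rot: [0.853, 0.523, -0.001, -0.001]
ft_force: [1.3, -1.0, -1.4]
opening: 0.133
grasp_force: 45.0
pos [ 0.4466 -0.3794  0.1745] target [0.5342 0.2863 0.1635] | shift in tool now cm [ 63.29 -22.4    1.14] | rotvec deg [ 10.87  23.67 -48.86] | shift in target axes cm [51.99 33.75 25.82] grip 44.99947249889374 [ 1.3 -1.  -1.4] 0.13297738895100922
```

```bash
python3 -m jog '[[[0,0,-5,0,0,-9.9,255],[0,0,-5,0,0,-9.9,255],[0,0,0,0,0,-10,255],[0,0,0,0,0,-10,255],[0,0,0,0,0,-9.9,255],[3,1.8,0,0,0,0,255],[4.8,2.8,0,0,0,0,255],[4.8,2.8,0,0,0,0,255]]]' 45 >/dev/null && python3 -m jog '[[[4.8,2.8,0,0,0,0,255],[4.8,2.8,0,0,0,0,255],[4.8,2.8,0,0,0,0,255],[4.8,2.8,0,0,0,0,255],[4.8,2.8,0,0,0,0,255],[4.8,2.8,0,0,0,0,255],[4.8,2.8,0,0,0,0,255],[4.8,2.8,0,0,0,0,255]]]' 45 >/dev/null && python3 -m jog '[[[4.8,2.8,0,0,0,0,255],[2.2,1.2,0,0,0,0,255],[0,0,0,0,8.5,0,255],[0,0,0,0,8.5,0,255],[0,0,0,0,8.4,0,255],[0,0,0,0,0,0,255],[0,0,0,0,0,0,255],[0,0,0,0,0,0,255]]]' 45
python3 - <<'E'
from h import *
todo(*target(-.0812,.0095,-.0014,ex=.0281,ud=.0261,off=.02))
M=ctrl.camera_model("wrist"); im,d=ctrl.get_image("wrist"); np.savez("w4",d=d,M=M); cv2.imwrite("pics/w4.png",im)
held("w4.npz","pics/w4.png",0)
E
```

```text
time_s: 28.8
position: [0.5345, 0.2868, 0.2742]
tcp_rot: [0.54, 0.813, 0.122, -0.182]
ft_force: [-0.5, 0.3, -0.6]
opening: 0.136
grasp_force: 45.0
pos [0.5345 0.2868 0.2742] target [0.5292 0.2982 0.1363] | shift in tool now cm [-4.76 -0.06 13.01] | rotvec deg [-0.02  0.1   0.14] | shift in target axes cm [-4.78 -0.05 13.  ] grip 44.999738931655884 [-0.5  0.3 -0.6] 0.1355158032773092
n 33619 normal tilt deg x,y [ 0.05 -0.06] top z at x=0.03: -0.0307
head x [0.092  0.0918 0.0919 0.0921]
0.03 -0.0599 0.0595
0.05 -0.0602 0.0596
0.07 -0.0601 0.0597
```

```bash
python3 -m jog '[[[-2.4,-0.05,2,0,0,0.1,255],[-2.37,0,4,0,0,0,255],[0,0,4,0,0,0,255],[0,0,2.5,0,0,0,255],[0,0,1,0,0,0,255],[0,0,0.5,0,0,0,255],[0,0,0,0,0,0,255],[0,0,0,0,0,0,255]]]' 45 | tail -4
python3 -c "
from h import *
todo(*target(-.0812,.009,-.0014,ex=.0281,ud=.0247))"
```

```text
tcp_rot: [0.541, 0.812, 0.122, -0.183]
ft_force: [-0.7, -0.3, -1.4]
opening: 0.13
grasp_force: 45.0
pos [0.5285 0.3011 0.1277] target [0.526  0.3059 0.1192] | shift in tool now cm [ 0.12 -0.04  0.99] | rotvec deg [ 0.06  0.29 -0.05] | shift in target axes cm [ 0.12 -0.04  0.99] grip 44.999547600746155 [-0.7 -0.3 -1.4] 0.1300943161909637
```

```bash
python3 -m jog '[[[0.1,-0.03,0.4,0,0.2,0,255],[0,0,0.35,0,0,0,255],[0,0,0.2,0,0,0,255],[0,0,0.05,0,0,0,255],[0,0,0,0,0,0,255],[0,0,0,0,0,0,255],[0,0,0,0,0,0,255],[0,0,0,0,0,0,255]]]' 45 | tail -4
python3 -c "
from h import *
todo(*target(-.0812,.009,-.0014,ex=.0281,ud=.0247))"
```

```text
tcp_rot: [0.541, 0.811, 0.122, -0.184]
ft_force: [-1.2, -5.2, 4.6]
opening: 0.135
grasp_force: 45.0
pos [0.5258 0.3052 0.1189] target [0.526  0.3059 0.1192] | shift in tool now cm [ 0.06  0.04 -0.  ] | rotvec deg [ 0.    0.11 -0.08] | shift in target axes cm [ 0.06  0.04 -0.  ] grip 45.004268288612366 [-1.2 -5.2  4.6] 0.13528673242960915
```

In contact with about 6 N, so I'll release, retreat and check.

```bash
python3 -m jog '[[[0,0,0,0,0,0,160],[0,0,0,0,0,0,160],[0,0,0,0,0,0,160],[0,0,0,0,0,0,160],[0,0,-1,0,0,0,160],[0,0,-3,0,0,0,160],[0,0,-6,0,0,0,160],[0,0,-5,0,0,0,160]]]' 30
python3 - <<'E'
from h import *
b=np.load("board.npz")
M=ctrl.camera_model("wrist"); im,d=ctrl.get_image("wrist"); cv2.imwrite("pics/w5.png",im); g=im.mean(-1).astype(np.float32)
P=cloud("w",d,M)-b["c"]; B=np.stack([P@b["up"],P@b["yy"],P@b["n"]],-1)
def samp(x,y,h=0):
    u,v=pix("w",b["c"]+b["up"]*x+b["yy"]*y+b["n"]*h,M); return cv2.getRectSubPix(g,(1,1),(float(u),float(v)))[0,0]
for nm,x0 in (("high",-.081),("low",-.165)):
  for ys in (np.arange(-.085,-.066,.003),np.arange(.064,.083,.003)):
    xs=np.arange(x0-.01,x0+.01,.0005); e=[]
    for y in ys:
        pr=np.array([samp(x,y) for x in xs]); w=np.clip(np.percentile(pr,60)-10-pr,0,None)
        if w.sum()>5: e.append((w*xs).sum()/w.sum())
    print("line",nm,np.round(np.median(e),4) if e else "")
for nm,x0,h in [("edge2",-.081,.015),("head2",.039,.006),("edge1",-.165,.0157)]:
    xs=np.arange(x0-.01,x0+.01,.0005); print(nm,[round(float(xs[np.argmax(abs(np.diff([samp(x,y,h) for x in xs])))]),4) for y in (-.05,-.025,.025,.05)])
for x in (-.16,-.155,-.12,-.1,-.075,-.07,0,.02,.03):
    k=B[(abs(B[...,0]-x)<.003)&(abs(B[...,1])<.07)&(g>120)&(B[...,2]>.003)&(B[...,2]<.025)]; print(x,np.median(k,0).round(4),k[:,1].min().round(4),k[:,1].max().round(4)) if len(k) else 0
E
```

```text
time_s: 31.85
position: [0.5508, 0.2453, 0.2559]
tcp_rot: [0.541, 0.811, 0.123, -0.184]
ft_force: [0.5, 0.1, -0.5]
opening: 0.373
grasp_force: 0.0
line high -0.0813
line high -0.0816
line low -0.1705
line low -0.1703
edge2 [-0.087, -0.087, -0.0845, -0.0845]
head2 [0.0345, 0.0345, 0.0345, 0.0345]
edge1 [-0.1735, -0.1625, -0.1625, -0.1615]
-0.16 [-0.1597 -0.0084  0.0151] -0.0359 0.0341
-0.155 [-0.1551 -0.0084  0.0147] -0.0346 0.0328
-0.12 [-0.1199 -0.0016  0.0121] -0.0607 0.0595
-0.1 [-0.0999 -0.0005  0.0106] -0.0607 0.0584
-0.075 [-0.0749 -0.0079  0.0145] -0.0609 0.0586
-0.07 [-0.07   -0.0084  0.0142] -0.0604 0.0583
0 [ 0.     -0.0017  0.0087] -0.0613 0.0589
0.02 [ 0.0202 -0.0017  0.0072] -0.0615 0.0592
0.03 [0.0298 0.0002 0.0063] -0.0609 0.0593
```

View pics/w5.png

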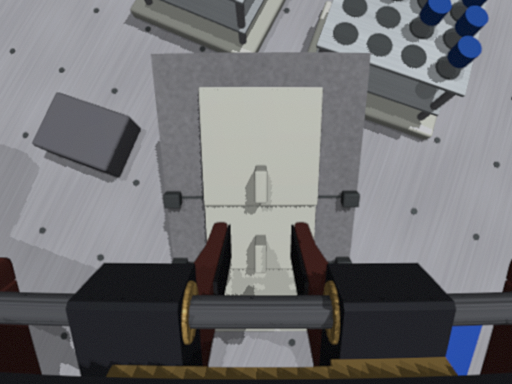

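Slat 2 lies square, tab up, with its head down, but its lower edge sits about 3.5 mm below the upper line. I'll back off to see both slats and check for creep.

```bash
python3 -m jog '[[[-2,0,-2,0,0,0,160],[-3,0,-2,0,0,0,160],[0,0,0,0,0,0,160],[0,0,0,0,0,0,160],[0,0,0,0,0,0,160],[0,0,0,0,0,0,160],[0,0,0,0,0,0,160],[0,0,0,0,0,0,160]]]' 30 | head -2
cat > chk.py <<'E'
from h import *
b=np.load("board.npz")
s=ctrl.state(); M=ctrl.camera_model("wrist"); im,d=ctrl.get_image("wrist"); cv2.imwrite("pics/chk%d.png"%(s["time_s"]*100),im); g=im.mean(-1).astype(np.float32)
P=cloud("w",d,M)-b["c"]; B=np.stack([P@b["up"],P@b["yy"],P@b["n"]],-1)
def samp(x,y,h=0):
    u,v=pix("w",b["c"]+b["up"]*x+b["yy"]*y+b["n"]*h,M); return cv2.getRectSubPix(g,(1,1),(float(u),float(v)))[0,0]
for nm,x0 in (("high",-.081),("low",-.165)):
  for ys in (np.arange(-.085,-.066,.003),np.arange(.064,.083,.003)):
    xs=np.arange(x0-.01,x0+.01,.0005); e=[]
    for y in ys:
        pr=np.array([samp(x,y) for x in xs]); w=np.clip(np.percentile(pr,60)-10-pr,0,None)
        if w.sum()>5: e.append((w*xs).sum()/w.sum())
    print("line",nm,np.round(np.median(e),4) if e else "")
for nm,x0,h in [("edge2",-.083,.015),("head2",.037,.006),("edge1",-.165,.0157)]:
    xs=np.arange(x0-.01,x0+.01,.0005); print(nm,[round(float(xs[np.argmax(abs(np.diff([samp(x,y,h) for x in xs])))]),4) for y in (-.05,-.035,-.02,.025,.035,.05)])
# depth steps along x
for y in (-.05,-.03,.03,.05):
    k=B[(abs(B[...,1]-y)<.002)&(B[...,2]<.03)&(B[...,2]>-.005)]; k=k[k[:,0].argsort()]
    st=[]
    for lo,hi in ((-.18,-.15),(-.095,-.07),(.02,.05)):
        q=k[(k[:,0]>lo)&(k[:,0]<hi)]; dz=np.diff(q[:,2]); i=np.argmax(abs(dz)); st.append((q[i:i+2,0].round(4).tolist(),q[i:i+2,2].round(4).tolist()))
    print(y,st)
t=(B[...,2]>.035)&(B[...,2]<.055)&(abs(B[...,1])<.02)
for lo,hi in ((-.16,-.11),(-.08,-.02)):
    q=B[t&(B[...,0]>lo)&(B[...,0]<hi)]; print("tab",len(q), q.min(0).round(4),q.max(0).round(4)) if len(q) else 0
E
python3 chk.py
```

```text
time_s: 32.9
position: [0.5745, 0.1888, 0.2677]
line high -0.0811
line high -0.0816
line low -0.1652
line low -0.1658
edge2 [-0.0855, -0.0855, -0.0855, -0.0855, -0.0855, -0.085]
head2 [0.0345, 0.0345, 0.0345, 0.035, 0.0345, 0.034]
edge1 [-0.171, -0.166, -0.1645, -0.164, -0.164, -0.171]
-0.05 [([-0.1673, -0.1638], [0.0107, 0.0153]), ([-0.087, -0.0848], [0.0097, 0.0139]), ([0.0336, 0.0349], [0.0056, 0.0018])]
-0.03 [([-0.1673, -0.1638], [0.0105, 0.0151]), ([-0.0869, -0.0844], [0.0099, 0.0153]), ([0.0288, 0.0294], [0.004, 0.0087])]
0.03 [([-0.1669, -0.1637], [0.011, 0.0151]), ([-0.0867, -0.0844], [0.0101, 0.0151]), ([0.0336, 0.035], [0.0057, 0.0009])]
0.05 [([-0.167, -0.1634], [0.0108, 0.0157]), ([-0.0867, -0.0843], [0.0101, 0.0152]), ([0.0338, 0.0351], [0.0054, 0.0013])]
tab 313 [-0.1497 -0.0059  0.0351] [-0.1178  0.0052  0.0456]
tab 379 [-0.0704 -0.0067  0.0359] [-0.0391  0.0046  0.0456]
```

It is stable: slat 1's edge is on its line to within 1 mm, and slat 2's edge is at −0.085 against −0.0813. I'll regrasp slat 2 and move it up.

```bash
python3 -c "
from h import *
todo(*target(-.085,.009,-.0014,ex=.0281,ud=.0247))"
```

```text
pos [0.5745 0.1887 0.2676] target [0.5273 0.3028 0.1173] | shift in tool now cm [ 4.64  0.05 18.89] | rotvec deg [-0.05  0.06 -0.07] | shift in target axes cm [ 4.62  0.04 18.9 ] grip 0.0 [-0.3 -0.7 -0.1] 0.3734702188943924
```

```bash
python3 -m jog '[[[2.3,0.05,3,0,0,0,160],[2.34,0,5.5,0,0,0,160],[0,0,5.5,0,0,0,160],[0,0,3,0,0,0,160],[0,0,1.2,0,0,0,160],[0,0,0.55,0,0,0,160],[0,0,0,0,0,0,255],[0,0,0,0,0,0,255]]]' 30 |tail -5&& python3 -m jog '[[[0,0,0,0,0,0,255],[0,0,0,0,0,0,255],[0,0,0,0,0,0,255],[0,0,-0.4,0,0,0,255],[0,0,-0.3,0,0,0,255],[0,0,0,0,0,0,255],[0,0,0,0,0,0,255],[0,0,0,0,0,0,255]]]' 45 |tail -5
python3 - <<'E'
from h import *
todo(*target(-.0812,.009,-.0014,ex=.0281,ud=.0247))
M=ctrl.camera_model("wrist"); im,d=ctrl.get_image("wrist"); np.savez("w6",d=d,M=M); cv2.imwrite("pics/w6.png",im); held("w6.npz","pics/w6.png",0)
E
```

```text
position: [0.5286, 0.3018, 0.12]
tcp_rot: [0.541, 0.811, 0.123, -0.184]
ft_force: [-0.0, -0.2, -0.8]
opening: 0.189
grasp_force: 0.0
position: [0.5286, 0.2993, 0.1246]
tcp_rot: [0.541, 0.811, 0.122, -0.185]
ft_force: [-0.5, -0.2, -1.9]
opening: 0.131
grasp_force: 45.0
pos [0.5286 0.2993 0.1246] target [0.526  0.3059 0.1192] | shift in tool now cm [0.4  0.01 0.79] | rotvec deg [-0.08  0.06 -0.09] | shift in target axes cm [0.4  0.01 0.79] grip 44.994810819625854 [-0.5 -0.2 -1.9] 0.1309086860022871
n 32189 normal tilt deg x,y [ 0.12 -0.02] top z at x=0.03: -0.0279
head x [0.0909 0.0908 0.0907 0.0909]
0.03 -0.0604 0.0596
0.05 -0.0603 0.0598
0.07 -0.06 0.0597
```

```bash
python3 -m jog '[[[0.55,0,0,0,0,0,255],[0,0,0.3,0,0,0,255],[0,0,0.15,0,0,0,255],[0,0,0.05,0,0,0,255],[0,0,0,0,0,0,255],[0,0,0,0,0,0,255],[0,0,0,0,0,0,255],[0,0,0,0,0,0,255]]]' 45 |tail -5
python3 -c "
from h import *
todo(*target(-.0812,.009,-.0014,ex=.0291,ud=.0219))"; python3 chk.py | grep -v line
```

```text
position: [0.5261, 0.3058, 0.1227]
tcp_rot: [0.541, 0.811, 0.122, -0.185]
ft_force: [-0.0, -0.8, -1.2]
opening: 0.131
grasp_force: 45.0
pos [0.5261 0.3058 0.1227] target [0.5261 0.3056 0.1222] | shift in tool now cm [-0.05 -0.    0.04] | rotvec deg [-0.05  0.07 -0.09] | shift in target axes cm [-0.05 -0.    0.04] grip 44.994816184043884 [-0.  -0.8 -1.2] 0.130606552358337
edge2 [-0.08, -0.077, -0.09, -0.0825, -0.0915, -0.0895]
head2 [0.0395, 0.0395, 0.0395, 0.0395, 0.0395, 0.0395]
edge1 [-0.162, -0.163, -0.1655, -0.1575, -0.1625, -0.167]Traceback (most recent call last):
  File "chk.py", line 21, in <module>
    q=k[(k[:,0]>lo)&(k[:,0]<hi)]; dz=np.diff(q[:,2]); i=np.argmax(abs(dz)); st.append((q[i:i+2,0].round(4).tolist(),q[i:i+2,2].round(4).tolist()))
                                                        ~~~~~~~~~^^^^^^^^^
    return _wrapfunc(a, 'argmax', axis=axis, out=out, **kwds)
    return bound(*args, **kwds)
ValueError: attempt to get argmax of an empty sequence
```

```bash
python3 -m jog '[[[0,0,0.05,0,0,0,255],[0,0,0.03,0,0,0,255],[0,0,0,0,0,0,255],[0,0,0,0,0,0,255],[0,0,0,0,0,0,255],[0,0,0,0,0,0,255],[0,0,0,0,0,0,255],[0,0,0,0,0,0,255]]]' 45 |tail -5
python3 chk.py 2>/dev/null| grep head
python3 -m jog '[[[0,0,0,0,0,0,220],[0,0,0,0,0,0,200],[0,0,0,0,0,0,160],[0,0,0,0,0,0,160],[0,0,0,0,0,0,160],[0,0,0,0,0,0,160],[0,0,0,0,0,0,160],[0,0,0,0,0,0,160]]]' 30 |tail -5
python3 chk.py 2>/dev/null| grep head
```

```text
position: [0.5261, 0.306, 0.1222]
tcp_rot: [0.541, 0.811, 0.122, -0.185]
ft_force: [0.3, -4.1, 3.4]
opening: 0.131
grasp_force: 45.0
head2 [0.0395, 0.0395, 0.0395, 0.0395, 0.0395, 0.0395]
position: [0.5259, 0.3062, 0.122]
tcp_rot: [0.541, 0.811, 0.122, -0.185]
ft_force: [0.8, 0.2, 0.2]
opening: 0.373
grasp_force: 0.0
head2 [0.0395, 0.0395, 0.0395, 0.0395, 0.0395, 0.0395]
```

```bash
python3 -m jog '[[[0,0,-1,0,0,0,160],[0,0,-3,0,0,0,160],[0,0,-6,0,0,0,160],[0,0,-6,0,0,0,160],[-2.5,0,-2,0,0,0,160],[-2.5,0,0,0,0,0,160],[0,0,0,0,0,0,160],[0,0,0,0,0,0,160]]]' 30 |head -2
python3 chk.py; ls -t pics | head -1
```

```text
time_s: 39.15
position: [0.5731, 0.1934, 0.2632]
line high -0.081
line high -0.0817
line low -0.1655
line low -0.1657
edge2 [-0.0795, -0.0795, -0.0795, -0.0795, -0.0795, -0.0795]
head2 [0.039, 0.039, 0.039, 0.039, 0.039, 0.039]
edge1 [-0.1665, -0.166, -0.1665, -0.167, -0.1695, -0.165]
-0.05 [([-0.168, -0.1642], [0.0102, 0.0153]), ([-0.0824, -0.0801], [0.0097, 0.0145]), ([0.0389, 0.0402], [0.0046, 0.0009])]
-0.03 [([-0.1674, -0.1647], [0.0112, 0.0142]), ([-0.0825, -0.0803], [0.0091, 0.0133]), ([0.0273, 0.028], [0.005, 0.0093])]
0.03 [([-0.1675, -0.1643], [0.0107, 0.0146]), ([-0.0822, -0.08], [0.0095, 0.0142]), ([0.039, 0.0403], [0.0043, 0.001])]
0.05 [([-0.1675, -0.1638], [0.0106, 0.0157]), ([-0.082, -0.0799], [0.0104, 0.0144]), ([0.039, 0.0404], [0.0054, 0.0016])]
tab 316 [-0.1492 -0.0063  0.0355] [-0.118   0.0046  0.046 ]
tab 380 [-0.0652 -0.0071  0.0391] [-0.0344  0.004   0.0449]
chk3915.png
```

View pics/chk3915.png

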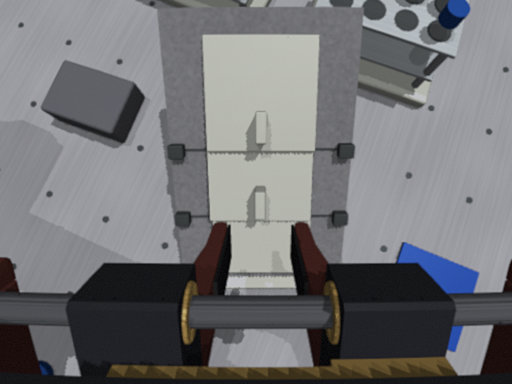

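Both slats lap correctly, with lower edges at rows 152 and 219 along the lines, tabs up at (261,127) and (260,203), and the end blocks undisturbed.

```bash
python3 -c "
from bench import ctrl
print(ctrl.job_done())"
```

```text
the job is handed in; nothing more can be done
None
```

Job handed in: both slats are lapped on the board, tabs up and square, with lower edges within about 1 mm of their lines and heads down; the upper one first settled about 3.5 mm low, so I regripped and moved it up.

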